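# Make up two microscope kits

### The job

Make up the two microscope kits from the stock. Caddy kit: first put the slide pack into the spring-loaded well and press it down until it is fully home, and only after that stand the long objective upright in the round nest beside it. Tray kit: stand the short objective upright in the round pocket and the eyepiece, head up, in the square pocket; leave the amber bottle and the glass jar where they stand.

Things in the scene. Friction and masses are not known exactly. Their poses are not given: they have to be found in the camera images.
- pack_center (a point): slide pack: loose white block 30 x 80 x 38 mm high, green slide edges as thin lines along its top, 60 to 130 g. Point at its centre (19 mm up); x across the 30 mm (grip across this), y along the 80 mm, z up. Set in the well its top stands 32 mm above the rim, pressed home 10 mm. Press its top with closed fingers: fingers beside the pack would meet the rim.
- long_obj_center (a point): long objective: bright steel turned barrel, 28 mm diameter, 62 mm high, the top 16 mm tapering to a 14 mm tip, standing upright on its wide end, tip up, loose, about 0.14 kg. Point on its axis half-way up (31 mm). z up along the axis.
- short_obj_center (a point): short objective: bright steel cylinder, 28 mm diameter, 40 mm high, with a flat top that shows a dark 18 mm lens disc, standing upright, loose, about 0.09 kg. Point on its axis half-way up (20 mm). z up.
- eyepiece_center (a point): eyepiece: mushroom shape 50 mm high, standing on its steel tube (30 mm diameter, lowest 22 mm) with the wider black head (44 mm diameter, upper 28 mm) on top, loose, about 0.1 kg. Point on its axis half-way up (25 mm, 3 mm above the head's lower edge). z up.
- well: black rectangular shaft on the caddy (fixed metal plate 170x120x6 mm). Origin: centre of its floor, 6 mm above the bench; z up. Opening 46 (x) by 96 mm (y), walls 5 mm, rim 32 mm above origin. The grey follower inside (top 26 mm above origin) goes down 22 mm to a stop: 6.5 N rising to 11 N; a friction catch keeps it where it is pushed, no spring-back.
- nest: round nest on the same caddy as the well: a black ring, inside diameter 50 mm, outside 58 mm, 8 mm high, on the metal plate. Origin at the centre of its floor, 6 mm above the bench. Its centre lies 92 mm from the well's, in the well's +x direction; same axes as the well.
- round_pocket: round pocket of the tray, the other fixed metal plate (170 x 120 x 6 mm), which has no shaft: a black ring, inside diameter 50 mm, outside 58 mm, 8 mm high. Origin at the centre of its floor, 6 mm above the bench.
- square_pocket: square pocket of the tray: a black square frame, inside 54 x 54 mm, outside 62 x 62 mm, 8 mm high. Origin at the centre of its floor, 6 mm above the bench; 90 mm from the round pocket in that one's +x direction.
- oil_bottle: bystander: small amber dropper bottle, 32 mm diameter, 70 mm high, black cap, standing loose beyond the stock. Origin at the centre of its underside.
- slip_jar: bystander: low glass jar with white cap, 52 mm diameter, 50 mm high, standing loose beyond the stock. Origin at the centre of its underside.
There are look-alikes about, which are no part of the job. What is shaped like the part that bears pack_center but blue or turquoise is not meant.

How it is judged (in metres and radians):
On the way:
1. the slide pack is pressed fully home in the well (within 3.5 mm of the bottom stop) while the long objective is not yet in the nest (horizontal distance between pack_center and well below 0.015 m and z of pack_center in the frame of well below 0.0265 m and angle between pack_center's own z axis and vertical below 0.12 rad and horizontal distance between long_obj_center and nest above 0.04 m), for 0.2 s.
At the end, for the whole second after the job is handed in: Slide pack level in the well, within 3.5 mm of its bottom stop; long objective in the nest and short objective in the round pocket (centres within 14 mm), eyepiece in the square pocket (18 mm), all upright within 0.12 rad, at floor height within 4 mm, released and at rest (horizontal distance between pack_center and well below 0.015 m and z of pack_center in the frame of well below 0.0265 m and angle between each of pack_center, long_obj_center, short_obj_center, eyepiece_center's own z axis and vertical below 0.12 rad and horizontal distance between long_obj_center and nest below 0.014 m and z of long_obj_center in the frame of nest between 0.027 and 0.035 m and horizontal distance between short_obj_center and round_pocket below 0.014 m and z of short_obj_center in the frame of round_pocket between 0.016 and 0.024 m and horizontal distance between eyepiece_center and square_pocket below 0.018 m and z of eyepiece_center in the frame of square_pocket between 0.021 and 0.029 m and linear speed of each of pack, long_obj, short_obj, eyepiece below 0.02 m/s and angular speed of each of pack, long_obj, short_obj, eyepiece below 0.3 rad/s); the robot touches nothing.
It fails at once if the amber bottle is moved by more than 30 mm or tipped over (distance of oil_bottle from where it was at the start of the episode above 0.03 m or angle between oil_bottle's own z axis and vertical above 0.5 rad).
It fails at once if the glass jar is moved by more than 30 mm or tipped over (distance of slip_jar from where it was at the start of the episode above 0.03 m or angle between slip_jar's own z axis and vertical above 0.5 rad).
It also fails if it takes over 115 s, if anything falls off the work surface, if the arm or the gripper's body presses on something with over 40 N, if the wrist force passes 120 N, or if a joint passes its speed limit or range.

### The arm

A 7-joint arm with a two-finger parallel gripper is mounted at the origin on the work surface. World frame = base frame: x ahead of the robot, y to its left, z up, the work surface at z = 0. Lengths are in mm, angles in rad, forces in N, time in s.
With the tool pointing down it reaches from about 425 to 975 mm from the base axis. Payload 16.7 kg.
Tool frame: the origin (TCP) lies between the finger pads; the fingertips stand 22 mm ahead of it and the grasp point (between the pads) lies 3 mm ahead of it; z points along the fingers, y is the direction in which the jaws open and shut (so a half turn about z gives the same grasp; the last joint's range is limited). The gripper opens to 85 mm and grips with 20 to 120 N. Pads are 22 mm wide; open, the fingers measure 114 mm over their backs; the gripper's body (76 mm by 85 mm) begins 54 mm behind the grasp point. The pads swing forward as they close: fully open they stand 13 mm farther back than shut.
Start: joints at [1.073, 0.426, 0.074, 1.606, -0.034, 1.111, -0.067], TCP at [230.028, -634.559, 253.302] pointing down, gripper open.
Joint ranges: [-2.85, 2.85], [-0.5, 2.14], [-1.23, 1.37], [0.21, 2.46], [-1.02, 4.16], [0.16, 2.05], [-2.73, 2.73]. Speed limits (rad/s): [1.89, 1.89, 2.39, 2.39, 3.01, 3.01, 3.01].

### API

Orientations are given as a unit quaternion [w, x, y, z].
In Python, from bench import sense, cams, arm, spotter gives the robot as it stands.
- The arm moves only by the tool move_arm, never from a script. Its argument "series" is a list of rows, each a list of 5 numbers: the opening, from 0 (shut) to 1 (fully open), then the shift along the tool's x, y, z in units of 100 mm (1.0 is 100 mm), then the turn about the tool's z in units of 180 degrees (1.0 is 180 degrees). A call has 1 to 20 rows; each row is the pose to reach, as a shift and turn from the pose commanded when the call began, along the tool's axes at that moment, turning the shorter way round; what a row does not reach only later rows make up. A row lasts 1/12 s, in which the tool goes at most 41.7 mm and 7.16 degrees, less where a joint would pass 70% of its speed; a pose out of reach is approached as far as the arm can. A call with a number of a shift or a turn outside -1 to 1 is refused whole. A call with a gripper value outside its range is refused whole. The fingers move at their own pace and stop on an object; "newtons" is the grip in N (left out, the last holds). Time passes only in rows, so rows that repeat a pose let the fingers close. It gives the time, the measured TCP pose, the force and the opening at its end, in the units of the state.
- sense(): the state, without advancing time (a new reading comes with each control period).
- cams.capture(name): name is "scene" or "top" or "wrist"; returns (picture, depth): 384x512x3 uint8, red, green, blue; 384x512 float32, mm along the optical axis (not along the pixel's ray), 0 where there is no reading.
- cams.camera_params(name): a dict with "mtx" (3x3 intrinsics, pixels), "dist_coeffs" ([k1, k2, p1, p2, k3] as OpenCV has them; the pictures are not rectified), "position" and "orientation" of the camera in the world. Camera axes: x right, y down, z forward; pixel columns grow to the right and rows downward; lengths in mm; the calibration is good to about 2 mm. A picture is of the moment at which its call begins: read the wrist's pose just before it. camera_params takes no time and is no camera call; for the wrist camera it gives the pose at the moment of the call.
- arm.sign_off(): hands the job in, once; it reports no verdict.
Trained networks look in the newest picture that a camera, given by its name, has taken for a name from the list of things; names that differ only in an ending like _2 or _b are one class to them, and where a whole thing is asked for, a point or a joint stands for the part that bears it (a point fixed in the world has none). Each returns a list of dicts, best first, with "conf" (0 to 1); they miss things now and then, are a little off and sometimes report something else, mostly with a low value. They report only what shows in the picture. A call takes as long as a camera call. They do not tell look-alikes from the thing itself.
- spotter.silhouettes(thing, camera): "pixels" (384x512 bool, what is visible of it) and "xy" ([column, row] in pixels, amid what is visible of it).
The state is a dict: "time_s": time; "q": joint angles; "qd": joint speeds; "joint_torque": joint torques, N m; "position": TCP position; "orientation": TCP orientation; "force": force on the tool from outside, world axes, zero at the start; "torque": the same for the moment, N m; "finger_gap": opening from 0.0 (shut) to 1.0 (fully open).
Only numpy, scipy, OpenCV 4.12 (cv2) and the standard library are available. Lean on these libraries where they do the work, as an engineer would, in place of code of your own. Each camera call takes 0.05 s, during which the arm holds its last target.

## Working session

There is one attempt and no reset: what is moved stays moved. The work goes in short steps, Python scripts to look and compute and a tool call to move; the robot and the scene stay as the last step left them, time stands still between calls to the robot, and variables do not carry over. Pictures are saved under pics/ and viewed, and the job is handed in when it is done.

Besides the shell and the picture viewer there is one more tool, called after ">>>" by a JSON object that holds its "fn" and its "kwargs", one argument or row to a line. move_arm: Moves the arm, as the interface text tells. Its arguments: {"type":"object","properties":{"series":{"type":"array","items":{"type":"array","items":{"type":"number","minimum":-1,"maximum":1}}},"newtons":{"type":"number"}},"required":["series"]}

```bash
ls; mkdir -p pics
python3 - <<'E'
from bench import sense,cams
import cv2
s=sense();print({k:s[k] for k in ('time_s','position','orientation','force','finger_gap')})
for n in("scene","top","wrist"):
    p,d=cams.capture(n);cv2.imwrite(f"pics/{n}0.png",p[:,:,::-1])
    c=cams.camera_params(n);print(n,c)
E
```

```text
pics
{'time_s': 0.0, 'position': array([ 229.87948361, -634.22214213,  252.59479285]), 'orientation': array([-6.45361176e-04,  9.84922058e-01,  1.72997374e-01, -1.80049485e-04]), 'force': array([-0.89005834, -0.53409351, -0.10086081]), 'finger_gap': 0.9991188853364134}
scene {'mtx': array([[363.79734114,   0.        , 252.96248276],
       [  0.        , 363.79734114, 197.82275908],
       [  0.        ,   0.        ,   1.        ]]), 'dist_coeffs': array([-0.01868345,  0.        ,  0.        ,  0.        ,  0.        ]), 'position': array([952.61600077, 478.8164508 , 643.84004459]), 'orientation': array([-0.11830937,  0.29456993,  0.87263768, -0.37112657])}
top {'mtx': array([[355.47966189,   0.        , 252.83828875],
       [  0.        , 355.47966189, 187.25687746],
       [  0.        ,   0.        ,   1.        ]]), 'dist_coeffs': array([-0.00548313,  0.        ,  0.        ,  0.        ,  0.        ]), 'position': array([476.56308061, -12.93521661, 955.55119657]), 'orientation': array([ 0.03474664, -0.70307045,  0.70951135, -0.03283694])}
wrist {'mtx': array([[282.13460331,   0.        , 255.97538751],
       [  0.        , 282.13460331, 190.63264617],
       [  0.        ,   0.        ,   1.        ]]), 'dist_coeffs': array([-0.01573653,  0.        ,  0.        ,  0.        ,  0.        ]), 'position': array([ 296.41149874, -610.68990104,  374.09532857]), 'orientation': array([ 0.11621543,  0.81057921, -0.56814433, -0.08165372])}
```

View pics/scene0.png

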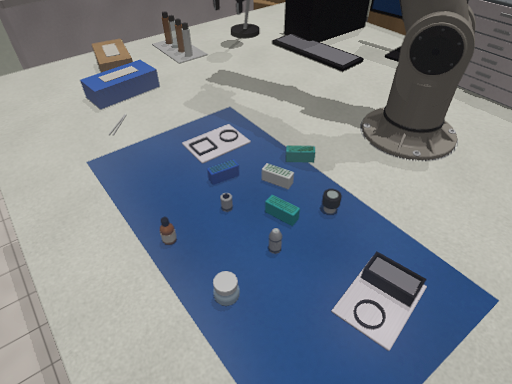

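View pics/top0.png

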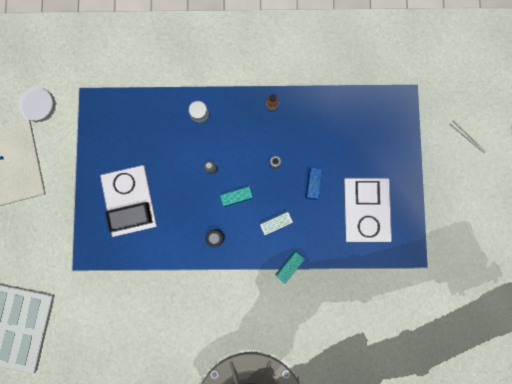

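View pics/wrist0.png

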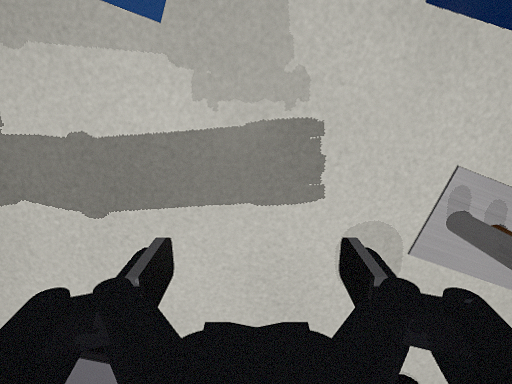

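Top picture: the white pack is at (276,223). Its look-alikes are the green blocks at (236,196) and (290,267) and the blue one at (314,183). Long objective (210,168), short objective (275,161), eyepiece (214,238), jar (198,110), bottle (272,102). The caddy has its well at (129,216) and nest at (123,183). The tray has its square pocket at (368,193) and round pocket at (369,226).

```bash
cat > h.py <<'E'
import numpy as np, cv2
from scipy.spatial.transform import Rotation as R
from bench import sense,cams,arm,spotter
def rot(q): return R.from_quat([q[1],q[2],q[3],q[0]]).as_matrix()
def rays(c,uv):
    u=cv2.undistortPoints(np.asarray(uv,float).reshape(-1,1,2),c["mtx"],c["dist_coeffs"]).reshape(-1,2)
    return np.c_[u,np.ones(len(u))]@rot(c["orientation"]).T
def atz(c,uv,z):
    r=rays(c,uv);p=c["position"];return p+r*((z-p[2])/r[:,2])[:,None]
def cloud(c,d,mask):
    v,u=np.nonzero(mask&(d>0));r=rays(c,np.c_[u,v]); return c["position"]+r*d[v,u][:,None]
def yaw():
    m=rot(sense()["orientation"]);return m
E
python3 - <<'E'
from h import *
for n in("top","scene"):
    p,d=cams.capture(n);c=cams.camera_params(n)
    for t in ["pack_center","long_obj_center","short_obj_center","eyepiece_center","well","nest","round_pocket","square_pocket","oil_bottle","slip_jar"]:
        for s in spotter.silhouettes(t,n)[:4]:
            if s["conf"]<.3: continue
            P=cloud(c,d,s["pixels"])
            zt=np.percentile(P[:,2],95); T=P[P[:,2]>zt-6]
            (cx,cy),(w,h),a=cv2.minAreaRect(T[:,:2].astype(np.float32))
            col=np.median(p[s["pixels"]],0)
            # direction of the longer side
            b=cv2.boxPoints(((cx,cy),(w,h),a));e=b[1]-b[0];e2=b[2]-b[1];L=e if np.hypot(*e)>np.hypot(*e2) else e2
            print(n,t,round(s["conf"],2),np.round(s["xy"]),"top z",zt.round(1),"rect",np.round([cx,cy,w,h],1),"longdir",round(np.degrees(np.arctan2(L[1],L[0])),1),col,len(P))
p,d=cams.capture("top")
crop=cv2.resize(p[140:260,90:400,::-1],None,fx=2.5,fy=2.5,interpolation=cv2.INTER_CUBIC);cv2.imwrite("pics/topcrop.png",crop)
E
```

```text
top pack_center 0.87 [289. 269.] top z 41.9 rect [ 359.2 -102.3   29.9   79.7] longdir -39.9 [ 71.  153.  141.5] 464
top pack_center 0.81 [310. 182.] top z 41.8 rect [ 574.1 -169.2   30.1   79.3] longdir -9.0 [ 55. 102. 160.] 419
top pack_center 0.74 [236. 195.] top z 41.7 rect [541.8  34.6  29.7  78.7] longdir -73.4 [ 70. 170. 160.] 361
top pack_center 0.57 [275. 223.] top z 42.1 rect [470.8 -68.5  29.1  79.7] longdir -66.5 [188.  208.5 202. ] 352
top long_obj_center 0.49 [210. 165.] top z 65.5 rect [618.2 102.1  14.3  16.1] longdir -78.0 [ 84.  87. 100.] 121
top short_obj_center 0.43 [270. 161.] top z 43.7 rect [632.5 -67.9  23.5  26.4] longdir -1.1 [ 89.5  96.  120.5] 134
top eyepiece_center 0.65 [213. 236.] top z 53.9 rect [435.6  88.5  40.4  35.2] longdir 89.8 [82.  85.  88.5] 204
top eyepiece_center 0.5 [378. 224.] top z 17.6 rect [ 466.5 -320.1   55.7   39.3] longdir 44.2 [112.5 111.5 116.5] 87
top nest 0.67 [113. 181.] top z 17.8 rect [580.  335.1  55.2  25.1] longdir 76.4 [87.5 87.  90.5] 32
top round_pocket 0.6 [273. 100.] top z 73.0 rect [793.1 -63.3  13.   15. ] longdir -
[... 1208 characters left out ...]
2.   41.   39. ] longdir 24.1 [46. 47. 52.] 323
scene well 0.92 [395. 277.] top z 37.8 rect [490.  315.9  60.7 107. ] longdir -77.0 [49. 52. 61.] 1880
scene nest 0.82 [377. 308.] top z 14.3 rect [581.8 336.3  56.6  56.7] longdir -32.2 [52. 51. 58.] 247
scene round_pocket 0.69 [226. 127.] top z 15.1 rect [ 460.9 -312.6   58.3   49.1] longdir 55.1 [64.  63.5 66.5] 81
scene square_pocket 0.51 [200. 140.] top z 15.4 rect [ 549.4 -315.    63.2   60.7] longdir 89.7 [72. 71. 76.] 197
scene oil_bottle 0.64 [166. 234.] top z 69.1 rect [793.5 -60.1  11.1  11.9] longdir -89.3 [99. 76. 61.] 289
scene slip_jar 0.61 [226. 288.] top z 51.0 rect [769.2 134.9  43.2  42.3] longdir 53.9 [179.  178.5 177.5] 692
```

View pics/topcrop.png

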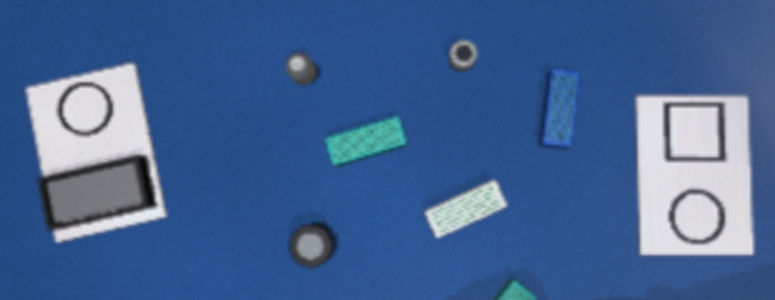

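Run:
```python
from h import *
# refine: dark ring/frame/rim pixels near expected spots, projected on plane z, fit
exp={"well":(490,316,38,75),"nest":(581,336,14,38),"round":(461,-312,14,38),"square":(549,-315,14,46)}
for n in("top","scene"):
    p,d=cams.capture(n);c=cams.camera_params(n)
    g=cv2.cvtColor(p,cv2.COLOR_RGB2GRAY);v,u=np.mgrid[0:384,0:512]
    for k,(x,y,z,r) in exp.items():
        P=atz(c,np.c_[u.ravel(),v.ravel()],z)[:,:2].reshape(384,512,2)
        near=np.hypot(P[...,0]-x,P[...,1]-y)<r
        if k=="well": m=near&(g<60)
        else:
            m=near&(g<130)
            hsv=cv2.cvtColor(p,cv2.COLOR_RGB2HSV);m&=hsv[...,1]<90
        w=np.clip(150-g[m].astype(float),1,None);Q=P[m]
        A=np.c_[2*Q,np.ones(len(Q))];sw=np.sqrt(w)[:,None]
        sol=np.linalg.lstsq(A*sw,(Q**2).sum(1)*sw[:,0],rcond=None)[0]
        rad=np.sqrt(sol[2]+sol[0]**2+sol[1]**2)
        (cx,cy),s,a=cv2.minAreaRect(Q.astype(np.float32))
        print(n,k,len(Q),"circle",sol[:2].round(1),rad.round(1),"rect",np.round([cx,cy,*s,a],1))
```

```text
top well 241 circle [487.  310.9] 50.1 rect [491.7 312.1  53.5 114.5  11.9]
top nest 100 circle [581.6 333.9] 26.7 rect [581.6 334.2  56.6  53.7  89.5]
top round 102 circle [ 461.1 -314.1] 26.6 rect [ 461.7 -314.3   55.6   52.3   89.5]
top square 146 circle [ 551.2 -314.8] 33.5 rect [ 551.5 -315.3   62.8   58.6   89.5]
scene well 989 circle [498.6 319. ] 43.1 rect [502.2 318.8  78.5 104.9  12.7]
scene nest 299 circle [583.6 336.9] 26.6 rect [583.6 337.3  60.7  56.5  19.8]
scene round 93 circle [ 463.7 -307.1] 26.8 rect [ 464.  -306.5   61.2   55.1   60.4]
scene square 152 circle [ 551.8 -309.2] 32.9 rect [ 551.6 -309.1   69.8   63.9   88.8]
```

>>> {"fn": "move_arm", "kwargs": {
  "series": [
    [1,0.28,-0.3,0,0],
    [1,0.56,-0.6,0,0],
    [1,0.84,-0.9,0,0],
    [1,0.84,-0.9,0,0]
  ],
  "newtons": 40
}}

```text
time_s: 1.73
position: [282.4, -515.0, 253.5]
orientation: [-0.001, 0.984, 0.176, 0.001]
force: [1.1, -1.9, 0.8]
finger_gap: 1.001
```

>>> {"fn": "move_arm", "kwargs": {
  "series": [
    [1,0.28,-0.3,0,0],
    [1,0.56,-0.6,0,0],
    [1,0.84,-0.9,0,0],
    [1,0.84,-0.9,0,0]
  ]
}}

```text
time_s: 2.07
position: [330.0, -401.7, 253.6]
orientation: [-0.001, 0.984, 0.176, 0.001]
force: [1.3, -0.1, 1.0]
finger_gap: 1.001
```

>>> {"fn": "move_arm", "kwargs": {
  "series": [
    [1,0.28,-0.3,0,0],
    [1,0.56,-0.6,0,0],
    [1,0.84,-0.9,0,0],
    [1,0.84,-0.9,0,0]
  ]
}}

```text
time_s: 2.4
position: [377.9, -288.6, 253.7]
orientation: [-0.0, 0.984, 0.177, 0.001]
force: [1.5, -0.8, -0.3]
finger_gap: 1.001
```

>>> {"fn": "move_arm", "kwargs": {
  "series": [
    [1,0.28,-0.3,0,0],
    [1,0.56,-0.6,0,0],
    [1,0.84,-0.9,0,0],
    [1,0.84,-0.9,0,-0.04],
    [1,0.84,-0.9,0,-0.08],
    [1,0.84,-0.9,0,-0.12],
    [1,0.84,-0.9,0,-0.16],
    [1,0.84,-0.9,0,-0.2],
    [1,0.84,-0.9,0,-0.24],
    [1,0.84,-0.9,0,-0.28],
    [1,0.84,-0.9,0,-0.32],
    [1,0.84,-0.9,0,-0.36],
    [1,0.84,-0.9,0,-0.39],
    [1,0.84,-0.9,0,-0.39],
    [1,0.84,-0.9,0,-0.39]
  ]
}}

```text
time_s: 3.65
position: [423.3, -181.7, 253.4]
orientation: [0.0, 0.708, 0.707, 0.0]
force: [-0.7, -0.3, -0.8]
finger_gap: 1.003
```

```bash
cat >> h.py <<'E'
def look(tag):
    c=cams.camera_params("wrist");p,d=cams.capture("wrist")
    cv2.imwrite(f"pics/{tag}.png",p[:,:,::-1]);np.savez(f"/tmp/{tag}.npz",d=d,p=p)
    return p,d,c
def obj(t,p,d,c,band=6,minconf=.3):
    out=[]
    for s in spotter.silhouettes(t,"wrist")[:4]:
        if s["conf"]<minconf: continue
        P=cloud(c,d,s["pixels"])
        if len(P)<10: continue
        zt=np.percentile(P[:,2],92);T=P[P[:,2]>zt-band]
        (cx,cy),sz,a=cv2.minAreaRect(T[:,:2].astype(np.float32))
        b=cv2.boxPoints(((cx,cy),sz,a));e=b[1]-b[0];e2=b[2]-b[1];L=e if np.hypot(*e)>np.hypot(*e2) else e2
        print(t,round(s["conf"],2),np.round(s["xy"]),"z",zt.round(1),"rect",np.round([cx,cy,*sz],1),"longdir",round(np.degrees(np.arctan2(L[1],L[0])),1),"col",np.median(p[s["pixels"]],0))
E
python3 - <<'E'
from h import *
s=sense();print(s["position"],s["orientation"],s["q"].round(2))
p,d,c=look("w1");print(c["position"],atz(c,[[256,192]],0))
obj("pack_center",p,d,c)
E
```

```text
[ 423.28500867 -181.74184278  253.43801653] [9.17490303e-05 7.07538622e-01 7.06674667e-01 6.86271697e-05] [ 0.56  0.09 -0.31  2.05  0.03  1.01  0.23]
[ 422.56491014 -110.90215774  374.75580042] [[ 422.68273752 -222.93960032    0.        ]]
pack_center 0.81 [375. 158.] z 39.9 rect [ 572.5 -171.5   30.5   80.3] longdir -8.3 col [ 44.  95. 158.]
pack_center 0.78 [368.   6.] z 39.0 rect [549.3  -6.1   9.5  31. ] longdir -1.9 col [20. 80. 81.]
pack_center 0.72 [294.  70.] z 40.0 rect [468.9 -70.7  30.4  78.8] longdir -66.0 col [188. 194. 190.]
```

View pics/w1.png

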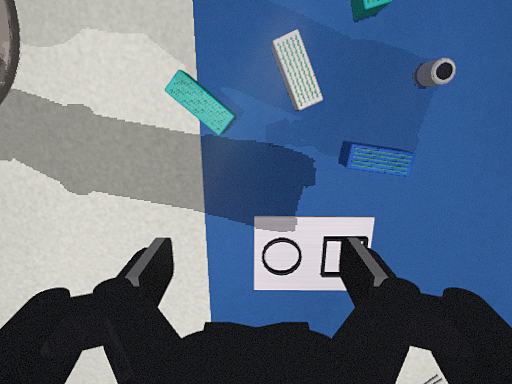

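```bash
cat >> h.py <<'E'
def dark(n,p,c,x,y,z,r,thr=130,sat=90,umask=None):
    g=cv2.cvtColor(p,cv2.COLOR_RGB2GRAY);v,u=np.mgrid[0:384,0:512]
    P=atz(c,np.c_[u.ravel(),v.ravel()],z)[:,:2].reshape(384,512,2)
    m=(np.hypot(P[...,0]-x,P[...,1]-y)<r)&(g<thr)&(cv2.cvtColor(p,cv2.COLOR_RGB2HSV)[...,1]<sat)
    if umask is not None: m&=umask
    w=np.clip(thr+20-g[m].astype(float),1,None);Q=P[m]
    A=np.c_[2*Q,np.ones(len(Q))];sw=np.sqrt(w)[:,None]
    sol=np.linalg.lstsq(A*sw,(Q**2).sum(1)*sw[:,0],rcond=None)[0]
    rad=np.sqrt(sol[2]+sol[0]**2+sol[1]**2)
    (cx,cy),s,a=cv2.minAreaRect(Q.astype(np.float32))
    print(n,len(Q),"circle",sol[:2].round(1),rad.round(1),"rect",np.round([cx,cy,*s,a],1))
E
python3 - <<'E'
from h import *
p=np.load("/tmp/w1.npz")["p"];c=cams.camera_params("wrist")
dark("round",p,c,455,-312,14,38)
P=atz(c,[[282,256],[254,217],[375,217],[254,290],[344,256]],6);print(P.round(1))
cv2.imwrite("pics/w1c.png",cv2.resize(p[0:130,150:450,::-1],None,fx=2.6,fy=2.6,interpolation=cv2.INTER_CUBIC))
E
```

```text
round 336 circle [ 458.6 -314.8] 26.7 rect [ 459.1 -314.2   59.3   56.    89.9]
[[ 460.6 -318.8    6. ]
 [ 419.8 -257.6    6. ]
 [ 589.8 -257.9    6. ]
 [ 419.4 -376.8    6. ]
 [ 551.5 -319.1    6. ]]
```

View pics/w1c.png

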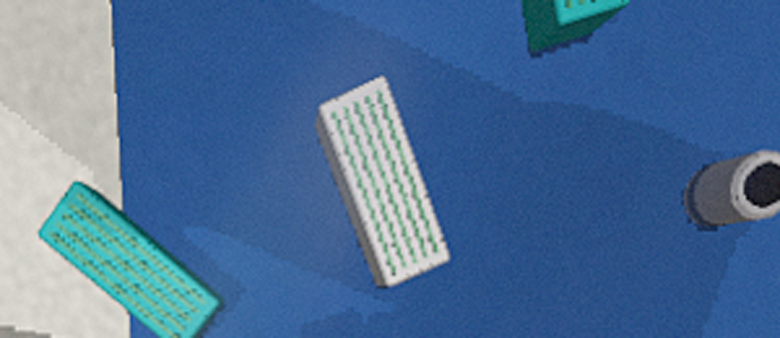

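>>> {"fn": "move_arm", "kwargs": {
  "series": [
    [1,0.28,0.12,0,0],
    [1,0.56,0.24,0,0],
    [1,0.84,0.35,0,-0.04],
    [1,0.99,0.42,0,-0.08],
    [1,0.99,0.42,0,-0.128],
    [1,0.99,0.42,0,-0.128],
    [1,0.99,0.42,0,-0.128]
  ]
}}

```text
time_s: 4.33
position: [465.1, -82.2, 253.3]
orientation: [-0.0, 0.551, 0.835, 0.0]
force: [0.2, -0.3, -1.4]
finger_gap: 1.0
```

>>> {"fn": "move_arm", "kwargs": {
  "series": [
    [1,0,0,0.3,0],
    [1,0,0,0.6,0],
    [1,0,0,0.9,0],
    [1,0,0,0.9,0],
    [1,0,0,0.9,0]
  ]
}}

```text
time_s: 4.75
position: [464.4, -82.4, 163.0]
orientation: [-0.001, 0.552, 0.834, -0.0]
force: [-0.1, -0.6, 0.5]
finger_gap: 1.0
```

Run:
```python
from h import *
s=sense();print(s["position"],s["orientation"],s["q"].round(2))
p,d,c=look("w2")
obj("pack_center",p,d,c)
```

```text
[464.40207634 -82.43383547 162.98112699] [-1.30893240e-03  5.51687125e-01  8.34050027e-01 -3.93444653e-04] [ 0.42  0.24 -0.43  2.11  0.13  0.82  0.31]
pack_center 0.95 [316. 296.] z 39.8 rect [ 529.3 -136.6   63.1  181.7] longdir -40.4 col [ 37.   90.5 118. ]
pack_center 0.81 [386. 100.] z 39.8 rect [540.4  31.7  31.1  79.8] longdir -73.9 col [ 38. 147. 130.]
pack_center 0.72 [263. 177.] z 39.9 rect [469.1 -70.9  30.   80.2] longdir -66.4 col [126. 150. 128.]
pack_center 0.6 [142. 162.] z 39.7 rect [ 357.7 -104.6   31.2   80. ] longdir -40.0 col [ 28. 118. 113.]
```

View pics/w2.png

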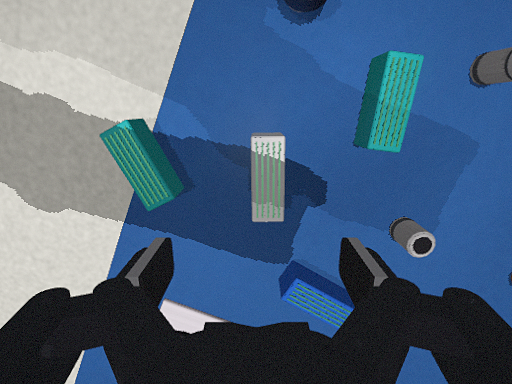

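>>> {"fn": "move_arm", "kwargs": {
  "series": [
    [1,0.09,0.1,0.3,-0.003],
    [1,0.09,0.1,0.6,-0.003],
    [1,0.09,0.1,0.8,-0.003],
    [1,0.09,0.1,0.8,-0.003]
  ]
}}

```text
time_s: 5.18
position: [470.0, -70.3, 82.0]
orientation: [-0.001, 0.547, 0.837, -0.001]
force: [-1.5, -0.2, -0.2]
finger_gap: 1.003
```

>>> {"fn": "move_arm", "kwargs": {
  "series": [
    [1,0,0,0.2,0],
    [1,0,0,0.4,0],
    [1,0,0,0.5,0],
    [1,0,0,0.5,0],
    [0,0,0,0.5,0],
    [0,0,0,0.5,0],
    [0,0,0,0.5,0],
    [0,0,0,0.5,0],
    [0,0,0,0.5,0],
    [0,0,0,0.5,0],
    [0,0,0,0.5,0],
    [0,0,0,0.5,0]
  ]
}}

```text
time_s: 6.18
position: [471.2, -70.4, 34.2]
orientation: [0.001, 0.547, 0.837, 0.0]
force: [-2.5, -0.9, 13.1]
finger_gap: 0.342
```

Run:
```python
from h import *
s=sense();print(s["position"],s["orientation"],s["finger_gap"],s["force"])
p,d,c=look("w3")
```

```text
[471.16425164 -70.43286761  34.17276259] [5.53496838e-04 5.46889570e-01 8.37204560e-01 1.29545487e-04] 0.3423519741495189 [-2.46227653 -0.8738063  13.11601801]
```

View pics/w3.png

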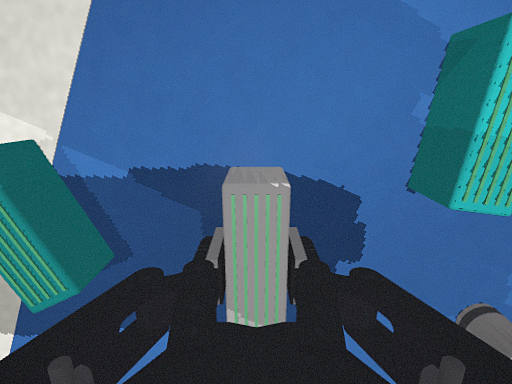

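>>> {"fn": "move_arm", "kwargs": {
  "series": [
    [0,0,0,-0.2,0],
    [0,0,0,-0.5,0],
    [0,0,0,-0.8,0],
    [0,0,0,-1,0],
    [0,0,0,-1,0]
  ]
}}

```text
time_s: 6.65
position: [472.6, -70.5, 137.3]
orientation: [0.003, 0.547, 0.837, 0.001]
force: [1.6, 0.3, 0.3]
finger_gap: 0.342
```

>>> {"fn": "move_arm", "kwargs": {
  "series": [
    [0,0,0,-0.3,0],
    [0,0.2,0.1,-0.6,0],
    [0,0.4,0.2,-0.8,0],
    [0,0.6,0.3,-1,0],
    [0,0.86,0.43,-1,0],
    [0,0.86,0.43,-1,0]
  ]
}}

```text
time_s: 7.15
position: [476.0, 30.6, 234.6]
orientation: [0.001, 0.545, 0.839, 0.001]
force: [-0.6, 0.2, -1.1]
finger_gap: 0.346
```

>>> {"fn": "move_arm", "kwargs": {
  "series": [
    [0,0.22,0.11,0,0],
    [0,0.44,0.22,0,0],
    [0,0.66,0.33,0,0],
    [0,0.86,0.43,0,0],
    [0,0.86,0.43,0,0]
  ]
}}

```text
time_s: 7.57
position: [479.8, 125.9, 233.1]
orientation: [-0.001, 0.545, 0.839, 0.001]
force: [-0.5, 0.1, -1.5]
finger_gap: 0.344
```

>>> {"fn": "move_arm", "kwargs": {
  "series": [
    [0,0.22,0.11,0,0],
    [0,0.44,0.22,0,0.02],
    [0,0.66,0.33,0,0.04],
    [0,0.86,0.43,0,0.062],
    [0,0.86,0.43,0,0.062],
    [0,0.86,0.43,0,0.062]
  ]
}}

```text
time_s: 8.07
position: [484.6, 218.5, 232.7]
orientation: [-0.0, 0.625, 0.781, -0.0]
force: [0.3, -1.1, -1.7]
finger_gap: 0.344
```

Run:
```python
from h import *
s=sense();print(s["position"],s["orientation"],s["finger_gap"],s["force"])
p,d,c=look("w4")
dark("nest",p,c,582,335,14,38)
obj("well",p,d,c);obj("nest",p,d,c)
```

```text
[484.6313138  218.45262349 232.73274032] [-3.82978744e-04  6.24632695e-01  7.80918534e-01 -3.05277311e-04] 0.34355994362968045 [ 0.27785724 -1.09698567 -1.68856901]
nest 666 circle [579.6 333. ] 26.9 rect [583.1 335.8  68.2  56.8  29.7]
well 0.68 [283.  86.] z 39.1 rect [489.7 313.8  55.9 105.8] longdir -77.3 col [157. 154. 163.]
nest 0.96 [374.  76.] z 15.6 rect [578.9 333.8  56.9  55.4] longdir 31.5 col [57. 53. 59.]
```

View pics/w4.png

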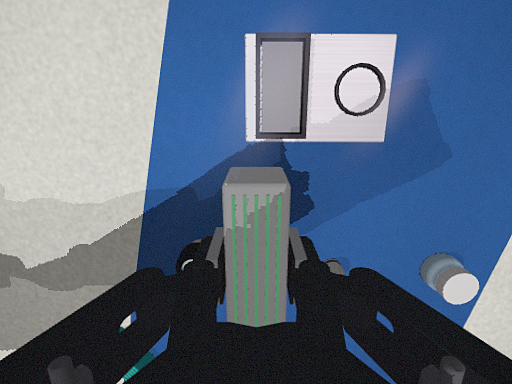

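>>> {"fn": "move_arm", "kwargs": {
  "series": [
    [0,0.3,0.08,0,0],
    [0,0.6,0.16,0,0],
    [0,0.91,0.26,0,0],
    [0,0.91,0.26,0.3,0],
    [0,0.91,0.26,0.6,0],
    [0,0.91,0.26,0.9,0],
    [0,0.91,0.26,0.9,0],
    [0,0.91,0.26,0.9,0]
  ]
}}

```text
time_s: 8.88
position: [490.4, 311.1, 142.8]
orientation: [-0.0, 0.626, 0.78, -0.001]
force: [-0.4, 0.3, -0.6]
finger_gap: 0.344
```

Run:
```python
from h import *
s=sense();print(s["position"],s["orientation"],s["finger_gap"],s["force"])
p,d,c=look("w5")
obj("well",p,d,c);obj("nest",p,d,c);obj("pack_center",p,d,c)
for n in("scene",):
    p,d=cams.capture(n);cv2.imwrite("pics/s5.png",cv2.resize(p[220:370,300:470,::-1],None,fx=4,fy=4,interpolation=cv2.INTER_CUBIC)[:600])
```

```text
[490.41150543 311.05491068 142.79766343] [-4.57861265e-04  6.25797051e-01  7.79984748e-01 -1.27831320e-03] 0.343900803313812 [-0.36049772  0.3336677  -0.59970234]
well 0.72 [259. 149.] z 39.1 rect [482.6 344.1  56.   43.6] longdir 12.6 col [ 98.  97. 107.]
nest 0.71 [378. 186.] z 15.4 rect [579.  334.1  56.8  57.3] longdir -31.3 col [41. 38. 42.]
pack_center 0.74 [252. 243.] z 148.3 rect [488.7 313.6  30.   75.3] longdir -77.4 col [122. 128. 121.]
```

View pics/w5.png

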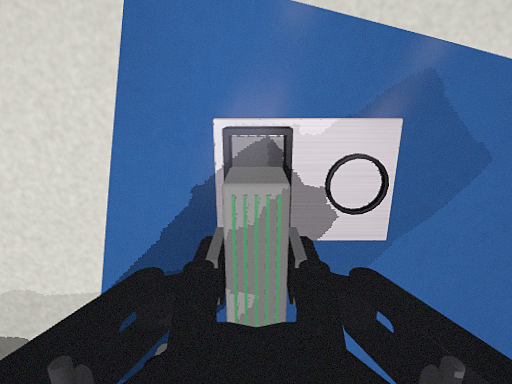

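View pics/s5.png

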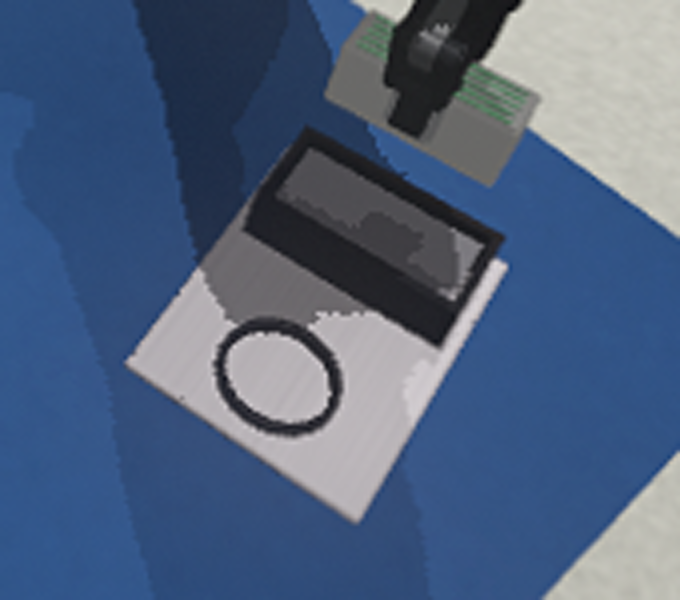

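>>> {"fn": "move_arm", "kwargs": {
  "series": [
    [0,0.02,0,0.25,0],
    [0,0.02,0,0.5,0],
    [0,0.02,0,0.65,0],
    [0,0.02,0,0.72,0],
    [0,0.02,0,0.76,0],
    [0,0.02,0,0.76,0],
    [0,0.02,0,0.76,0]
  ]
}}

```text
time_s: 9.72
position: [490.8, 314.6, 68.5]
orientation: [0.0, 0.626, 0.78, 0.001]
force: [0.5, -0.4, -0.2]
finger_gap: 0.342
```

Run:
```python
from h import *
s=sense();print(s["position"],s["orientation"],s["finger_gap"],s["force"])
p,d,c=look("w6")
for n in("scene",):
    p,d=cams.capture(n);cv2.imwrite("pics/s6.png",cv2.resize(p[220:370,300:470,::-1],None,fx=4,fy=4,interpolation=cv2.INTER_CUBIC)[:600])
```

```text
[490.8059657  314.60430343  68.45966779] [2.16838047e-04 6.25675807e-01 7.80082871e-01 6.72635344e-04] 0.34202757464731354 [ 0.51866782 -0.38143463 -0.16319995]
```

View pics/w6.png

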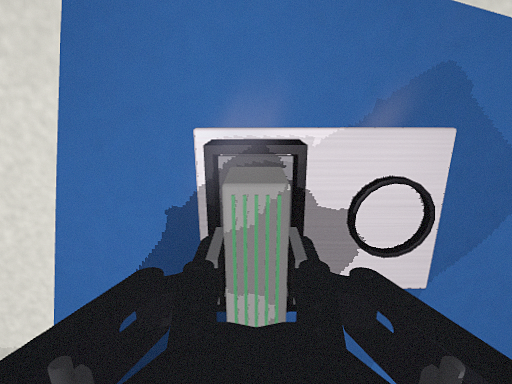

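View pics/s6.png

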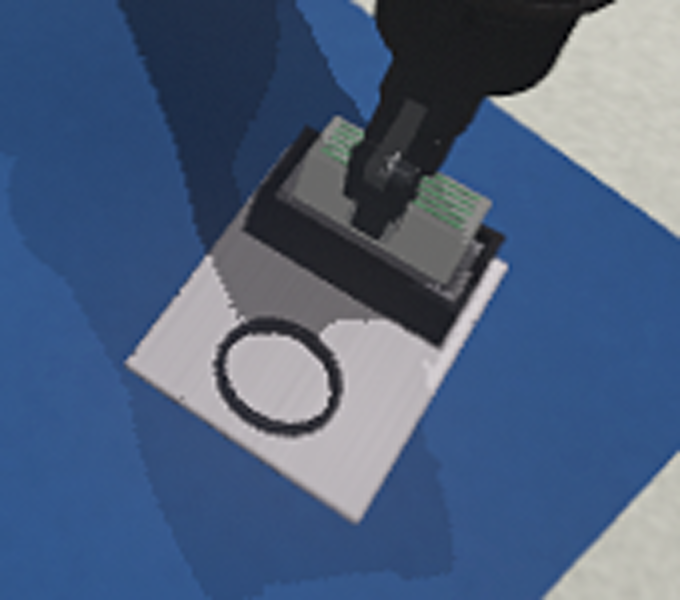

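>>> {"fn": "move_arm", "kwargs": {
  "series": [
    [0,0,0,0.02,0],
    [0,0,0,0.03,0],
    [0,0,0,0.03,0]
  ]
}}

```text
time_s: 10.07
position: [490.8, 314.6, 64.9]
orientation: [0.0, 0.626, 0.78, 0.001]
force: [2.1, 0.5, 3.3]
finger_gap: 0.346
```

>>> {"fn": "move_arm", "kwargs": {
  "series": [
    [0.5,0,0,0,0],
    [0.6,0,0,0,0],
    [0.6,0,0,0,0],
    [0.6,0,0,0,0],
    [0.6,0,0,-0.3,0],
    [0.6,0,0,-0.6,0],
    [0.6,0,0,-0.8,0],
    [0.6,0,0,-0.8,0]
  ]
}}

```text
time_s: 10.73
position: [491.6, 315.5, 148.4]
orientation: [0.001, 0.626, 0.78, 0.002]
force: [0.8, 0.8, -0.1]
finger_gap: 0.6
```

Run:
```python
from h import *
s=sense();print(s["position"],s["orientation"],s["finger_gap"],s["force"])
p,d,c=look("w7");obj("pack_center",p,d,c);obj("well",p,d,c)
```

```text
[491.6302628  315.50160054 148.35148669] [0.00087799 0.62562412 0.7801202  0.00248263] 0.6001073551812379 [ 0.81128389  0.77985868 -0.09505618]
pack_center 0.77 [253. 201.] z 70.5 rect [489.5 315.   30.   79.3] longdir -77.5 col [127. 149. 127.]
well 0.67 [233. 178.] z 39.4 rect [489.3 313.6  56.1 106.1] longdir -77.4 col [70. 70. 77.]
```

View pics/w7.png

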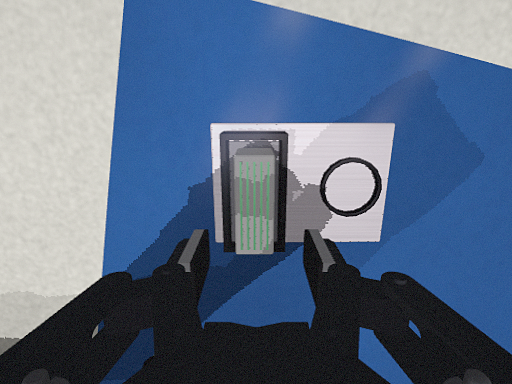

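>>> {"fn": "move_arm", "kwargs": {
  "series": [
    [0,0,-0.015,0,0],
    [0,0,-0.015,0,0],
    [0,0,-0.015,0,0],
    [0,0,-0.015,0,0],
    [0,0,-0.015,0,0],
    [0,0,-0.015,0.3,0],
    [0,0,-0.015,0.5,0],
    [0,0,-0.015,0.5,0]
  ]
}}

```text
time_s: 11.55
position: [487.5, 312.9, 91.1]
orientation: [-0.001, 0.626, 0.78, -0.002]
force: [-1.0, 0.1, -0.3]
finger_gap: 0.002
```

>>> {"fn": "move_arm", "kwargs": {
  "series": [
    [0,0,0,0.05,0],
    [0,0,0,0.1,0],
    [0,0,0,0.14,0],
    [0,0,0,0.18,0],
    [0,0,0,0.21,0],
    [0,0,0,0.24,0],
    [0,0,0,0.26,0],
    [0,0,0,0.26,0]
  ]
}}

```text
time_s: 12.22
position: [489.1, 314.3, 70.1]
orientation: [0.0, 0.626, 0.78, 0.0]
force: [-5.9, -4.4, 12.8]
finger_gap: 0.002
```

>>> {"fn": "move_arm", "kwargs": {
  "series": [
    [0,0,0,0.01,0],
    [0,0,0,0.02,0],
    [0,0,0,0.02,0],
    [0,0,0,0.02,0]
  ]
}}

```text
time_s: 12.55
position: [489.3, 314.6, 69.7]
orientation: [0.001, 0.626, 0.78, 0.001]
force: [-13.4, -9.6, 43.8]
finger_gap: -0.0
```

>>> {"fn": "move_arm", "kwargs": {
  "series": [
    [0,0,0,-0.02,0],
    [0,0,0,-0.1,0],
    [0,0,0,-0.3,0],
    [0,0,0,-0.6,0],
    [0,0,0,-0.9,0],
    [0.7,0,0,-1,0],
    [0.7,0,0,-1,0]
  ]
}}

```text
time_s: 13.13
position: [490.2, 315.0, 170.3]
orientation: [0.001, 0.626, 0.78, 0.003]
force: [-0.3, -0.7, 0.6]
finger_gap: 0.274
```

Run:
```python
from h import *
s=sense();print(s["position"],s["orientation"],s["finger_gap"],s["force"])
p,d,c=look("w8");obj("pack_center",p,d,c);obj("well",p,d,c);obj("nest",p,d,c)
```

```text
[490.21978647 315.01415473 170.32369327] [0.001018   0.6257246  0.78003886 0.00265805] 0.2742649523466279 [-0.34695298 -0.74404784  0.56102411]
pack_center 0.9 [253. 186.] z 49.9 rect [489.6 314.5  29.9  79.9] longdir -77.7 col [133.5 151.  139. ]
well 0.58 [238. 174.] z 39.4 rect [489.3 313.5  56.  106. ] longdir -77.5 col [66. 65. 74.]
nest 0.63 [354. 200.] z 15.5 rect [578.7 333.7  56.5  57.3] longdir -39.5 col [43. 41. 46.]
```

View pics/w8.png

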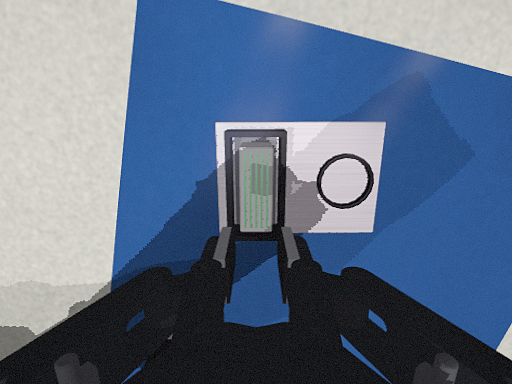

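>>> {"fn": "move_arm", "kwargs": {
  "series": [
    [1,0,0,-0.3,0],
    [1,-0.26,0.09,-0.4,0],
    [1,-0.52,0.18,-0.4,0],
    [1,-0.79,0.26,-0.4,0],
    [1,-0.79,0.26,-0.4,0]
  ]
}}

```text
time_s: 13.75
position: [533.8, 236.8, 205.1]
orientation: [0.001, 0.628, 0.778, -0.001]
force: [0.2, -0.9, 0.1]
finger_gap: 1.0
```

>>> {"fn": "move_arm", "kwargs": {
  "series": [
    [1,-0.26,0.09,0,0],
    [1,-0.52,0.18,0,0],
    [1,-0.79,0.26,0,0],
    [1,-0.79,0.26,0,0]
  ]
}}

```text
time_s: 14.08
position: [576.0, 165.2, 204.8]
orientation: [0.0, 0.628, 0.778, -0.001]
force: [0.6, -0.6, 0.1]
finger_gap: 0.999
```

>>> {"fn": "move_arm", "kwargs": {
  "series": [
    [1,-0.26,0.09,0,0],
    [1,-0.52,0.18,0,0.03],
    [1,-0.79,0.26,0,0.07],
    [1,-0.79,0.26,0,0.07],
    [1,-0.79,0.26,0,0.07],
    [1,-0.79,0.26,0,0.07]
  ]
}}

```text
time_s: 14.58
position: [615.8, 100.1, 205.5]
orientation: [-0.001, 0.707, 0.707, -0.0]
force: [-0.1, 1.1, -0.8]
finger_gap: 0.995
```

Run:
```python
from h import *
s=sense();print(s["position"],s["orientation"],s["finger_gap"],s["force"])
p,d,c=look("w9");obj("long_obj_center",p,d,c);obj("short_obj_center",p,d,c);obj("eyepiece_center",p,d,c)
```

```text
[615.79215943 100.11847234 205.47508762] [-6.23175065e-04  7.06927957e-01  7.07285138e-01 -4.56216033e-04] 0.9949152354010534 [-0.07289835  1.12725337 -0.78476601]
long_obj_center 0.91 [258. 179.] z 63.0 rect [617.6 100.4  18.   17.7] longdir 62.5 col [91. 91. 95.]
short_obj_center 0.7 [266. 304.] z 41.8 rect [630.2 -69.3  25.4  26. ] longdir -31.5 col [93. 92. 93.]
eyepiece_center 0.76 [ 88. 190.] z 51.9 rect [434.2  87.8  42.3  42.6] longdir -72.3 col [36. 34. 38.]
```

View pics/w9.png

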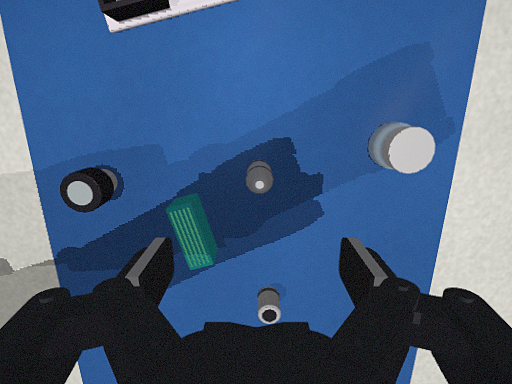

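>>> {"fn": "move_arm", "kwargs": {
  "series": [
    [1,0,0.02,0.3,0],
    [1,0,0.02,0.6,0],
    [1,0,0.02,0.9,0],
    [1,0,0.02,0.95,0],
    [1,0,0.02,0.95,0]
  ]
}}

```text
time_s: 15.2
position: [617.2, 99.8, 109.9]
orientation: [-0.001, 0.707, 0.707, -0.001]
force: [0.6, -0.6, -0.1]
finger_gap: 0.998
```

>>> {"fn": "move_arm", "kwargs": {
  "series": [
    [1,0,0,0.3,0],
    [1,0,0,0.55,0],
    [1,0,0,0.74,0],
    [1,0,0,0.74,0],
    [0,0,0,0.74,0],
    [0,0,0,0.74,0],
    [0,0,0,0.74,0],
    [0,0,0,0.74,0],
    [0,0,0,0.74,0],
    [0,0,0,0.74,0],
    [0,0,0,0.74,0],
    [0,0,0,0.74,0]
  ]
}}

```text
time_s: 16.2
position: [619.1, 99.6, 38.7]
orientation: [0.001, 0.707, 0.707, 0.001]
force: [-2.7, -0.3, 11.5]
finger_gap: 0.314
```

Run:
```python
from h import *
s=sense();print(s["position"],s["orientation"],s["finger_gap"],s["force"])
p,d,c=look("w10")
```

```text
[619.08590463  99.57726144  38.73822327] [5.54227460e-04 7.07489730e-01 7.06723140e-01 6.14584028e-04] 0.31354793847341944 [-2.69340534 -0.27945362 11.52861313]
```

View pics/w10.png

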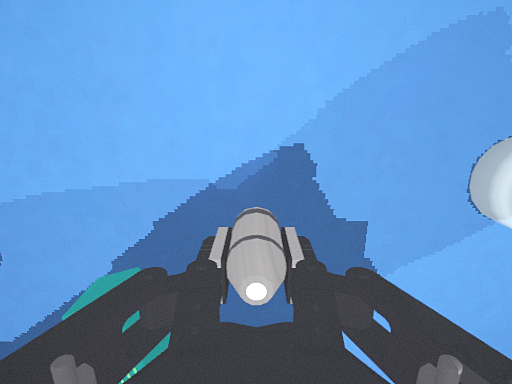

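>>> {"fn": "move_arm", "kwargs": {
  "series": [
    [0,0,0,-0.2,0],
    [0,0,0,-0.5,0],
    [0,0,0,-0.8,0],
    [0,0.2,-0.04,-1,0],
    [0,0.5,-0.08,-1,0],
    [0,0.78,-0.13,-1,0],
    [0,0.78,-0.13,-1,0]
  ]
}}

```text
time_s: 16.83
position: [604.0, 184.1, 138.8]
orientation: [-0.001, 0.705, 0.709, 0.002]
force: [-0.6, 1.1, -1.8]
finger_gap: 0.311
```

>>> {"fn": "move_arm", "kwargs": {
  "series": [
    [0,0.3,-0.04,0,0],
    [0,0.6,-0.09,0,0],
    [0,0.78,-0.13,0,0],
    [0,0.78,-0.13,0,0],
    [0,0.78,-0.13,0,0]
  ]
}}

```text
time_s: 17.25
position: [592.0, 256.7, 137.5]
orientation: [-0.0, 0.707, 0.708, 0.0]
force: [0.5, -0.3, -1.9]
finger_gap: 0.316
```

Run:
```python
from h import *
s=sense();print(s["position"],s["orientation"],s["finger_gap"],s["force"])
p,d,c=look("w11");obj("nest",p,d,c);obj("long_obj_center",p,d,c);dark("nest",p,c,579,333,14,38);obj("pack_center",p,d,c)
```

```text
[591.99674944 256.67437494 137.53945863] [-1.36920075e-04  7.06603507e-01  7.07609681e-01  6.48574539e-05] 0.3155684767199586 [ 0.52956034 -0.25298181 -1.90013713]
nest 0.7 [216.  88.] z 15.5 rect [579.7 333.6  56.6  55.7] longdir 25.3 col [116. 109. 120.]
long_obj_center 0.7 [254. 259.] z 161.7 rect [591.6 258.8  16.2  18. ] longdir -25.7 col [85. 84. 85.]
nest 997 circle [579.8 333.4] 26.5 rect [579.6 333.5  56.3  56.8  63.5]
pack_center 0.91 [122. 122.] z 49.8 rect [490.3 314.4  31.   80.3] longdir -76.9 col [152. 164. 153.]
```

View pics/w11.png

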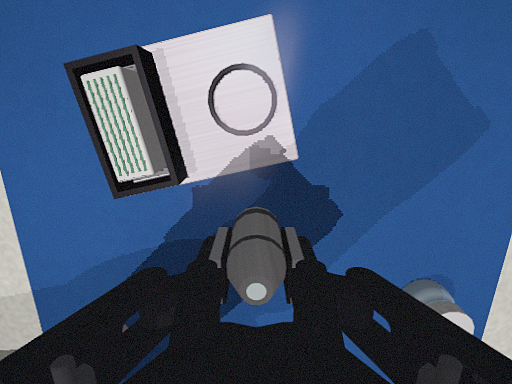

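>>> {"fn": "move_arm", "kwargs": {
  "series": [
    [0,0.3,-0.05,0,0],
    [0,0.6,-0.1,0,0],
    [0,0.755,-0.122,0,0],
    [0,0.755,-0.122,0.2,0],
    [0,0.755,-0.122,0.5,0],
    [0,0.755,-0.122,0.7,0],
    [0,0.755,-0.122,0.7,0],
    [0,0.755,-0.122,0.7,0]
  ]
}}

```text
time_s: 18.12
position: [580.3, 330.1, 66.9]
orientation: [-0.0, 0.708, 0.707, -0.001]
force: [-0.0, 0.0, -1.6]
finger_gap: 0.312
```

Run:
```python
from h import *
s=sense();print(s["position"],s["orientation"],s["finger_gap"],s["force"])
p,d,c=look("w12");obj("long_obj_center",p,d,c);dark("nest",p,c,579,333,14,38)
p,d=cams.capture("scene");cv2.imwrite("pics/s12.png",cv2.resize(p[220:370,300:470,::-1],None,fx=4,fy=4,interpolation=cv2.INTER_CUBIC)[:600])
```

```text
[580.30366014 330.13840851  66.86914774] [-1.98490944e-04  7.07685739e-01  7.06526727e-01 -9.16399696e-04] 0.3118354007807446 [-0.03246297  0.03869865 -1.58080933]
long_obj_center 0.86 [255. 256.] z 91.1 rect [579.9 332.   16.7  18.1] longdir -16.5 col [93. 92. 93.]
nest 6617 circle [580.5 330.2] 25.1 rect [583.4 331.   74.   66.2  76. ]
```

View pics/w12.png

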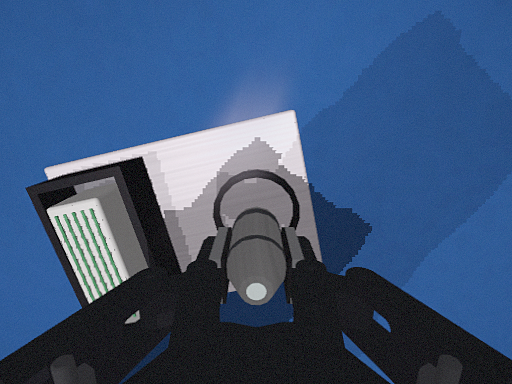

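View pics/s12.png

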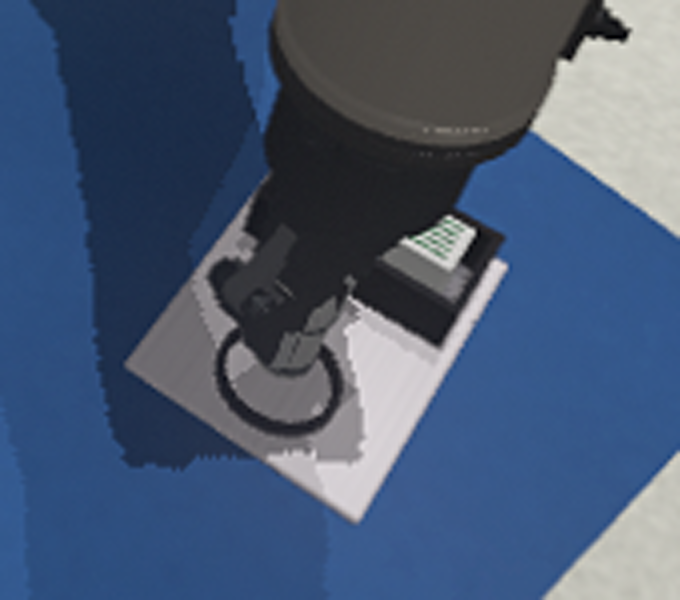

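>>> {"fn": "move_arm", "kwargs": {
  "series": [
    [0,0.015,0,0.1,0],
    [0,0.015,0,0.16,0],
    [0,0.015,0,0.19,0],
    [0,0.015,0,0.21,0],
    [0,0.015,0,0.21,0]
  ]
}}

```text
time_s: 18.68
position: [580.2, 332.4, 45.7]
orientation: [-0.0, 0.707, 0.707, -0.0]
force: [-0.2, -0.6, -1.6]
finger_gap: 0.314
```

>>> {"fn": "move_arm", "kwargs": {
  "series": [
    [0,0,0,0.01,0],
    [0,0,0,0.02,0],
    [0,0,0,0.02,0]
  ]
}}

```text
time_s: 18.93
position: [580.6, 332.7, 44.8]
orientation: [0.0, 0.707, 0.707, 0.0]
force: [-0.9, -0.2, 1.7]
finger_gap: 0.313
```

Contact with the floor (the force has changed sign); release and rise.

>>> {"fn": "move_arm", "kwargs": {
  "series": [
    [0.4,0,0,0,0],
    [0.5,0,0,0,0],
    [0.6,0,0,0,0],
    [0.6,0,0,0,0],
    [0.6,0,0,0,0],
    [0.6,0,0,-0.2,0],
    [0.6,0,0,-0.5,0],
    [0.6,0,0,-0.8,0],
    [0.6,0,0,-1,0],
    [0.6,0,0,-1,0]
  ]
}}

```text
time_s: 19.77
position: [582.1, 333.8, 149.2]
orientation: [0.001, 0.708, 0.707, 0.003]
force: [0.2, 1.3, 0.0]
finger_gap: 0.605
```

Run:
```python
from h import *
s=sense();print(s["position"],s["orientation"],s["finger_gap"],s["force"])
p,d,c=look("w13");obj("long_obj_center",p,d,c);dark("nest",p,c,579,333,14,38);obj("pack_center",p,d,c)
```

```text
[582.13256389 333.83164454 149.1546467 ] [0.00075197 0.70750841 0.70669802 0.00303127] 0.6052538677373902 [0.20803769 1.28810791 0.00989173]
long_obj_center 0.63 [255. 197.] z 69.1 rect [579.5 333.7  17.8  18.3] longdir -11.1 col [ 99.  97. 100.]
long_obj_center 0.33 [151. 211.] z 49.8 rect [511.2 318.7  73.3  80.3] longdir -78.6 col [146. 156. 145.]
nest 2655 circle [582.7 332.9] 22.9 rect [585.3 333.4  64.5  66.7  47.6]
pack_center 0.73 [150. 210.] z 49.8 rect [510.3 318.3  71.2  80.2] longdir -79.3 col [149. 158. 148.]
```

View pics/w13.png

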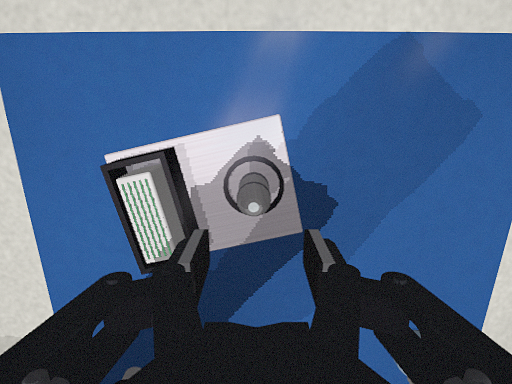

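>>> {"fn": "move_arm", "kwargs": {
  "series": [
    [1,0,0,-0.3,0],
    [1,-0.3,0.04,-0.5,0],
    [1,-0.6,0.08,-0.5,0],
    [1,-0.9,0.11,-0.5,0],
    [1,-1,0.12,-0.5,0],
    [1,-1,0.12,-0.5,0]
  ]
}}

```text
time_s: 20.42
position: [592.8, 228.5, 193.1]
orientation: [0.0, 0.709, 0.705, -0.001]
force: [0.2, -0.8, -0.5]
finger_gap: 1.001
```

>>> {"fn": "move_arm", "kwargs": {
  "series": [
    [1,-0.35,0.04,0,0],
    [1,-0.7,0.08,0,0],
    [1,-1,0.12,0,0],
    [1,-1,0.12,0,0]
  ]
}}

```text
time_s: 20.75
position: [604.9, 126.3, 193.0]
orientation: [0.0, 0.71, 0.705, -0.002]
force: [0.7, -0.9, 0.2]
finger_gap: 0.995
```

>>> {"fn": "move_arm", "kwargs": {
  "series": [
    [1,-0.35,0.04,0,0],
    [1,-0.7,0.08,0,0],
    [1,-1,0.12,0,0],
    [1,-1,0.12,0,0]
  ]
}}

```text
time_s: 21.08
position: [616.6, 26.3, 193.0]
orientation: [0.0, 0.71, 0.705, -0.001]
force: [-0.3, -1.0, -0.6]
finger_gap: 1.002
```

>>> {"fn": "move_arm", "kwargs": {
  "series": [
    [1,-0.35,0.04,0,0],
    [1,-0.7,0.08,0,0],
    [1,-1,0.12,0,0],
    [1,-1,0.12,0,0],
    [1,-1,0.12,0,0]
  ]
}}

```text
time_s: 21.5
position: [628.0, -68.3, 193.2]
orientation: [-0.001, 0.708, 0.706, -0.0]
force: [-0.4, 1.2, 0.1]
finger_gap: 0.997
```

Run:
```python
from h import *
s=sense();print(s["position"],s["orientation"],s["finger_gap"],s["force"])
p,d,c=look("w14");obj("short_obj_center",p,d,c);obj("long_obj_center",p,d,c)
obj("round_pocket",p,d,c);obj("square_pocket",p,d,c)
```

```text
[627.99227113 -68.28012637 193.2364085 ] [-6.13107552e-04  7.08282275e-01  7.05928958e-01 -3.87202485e-04] 0.9974074805545092 [-0.40866723  1.23992339  0.09068929]
short_obj_center 0.56 [258. 177.] z 41.9 rect [629.9 -70.3  27.2  26. ] longdir 81.3 col [86. 86. 91.]
```

View pics/w14.png

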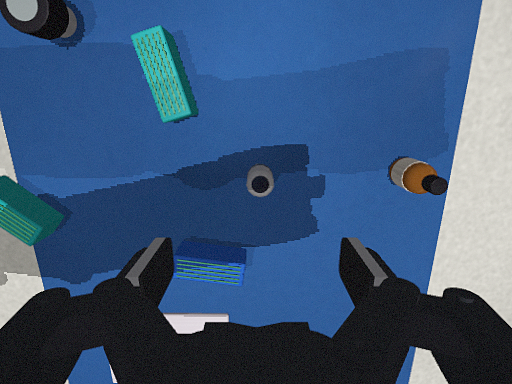

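>>> {"fn": "move_arm", "kwargs": {
  "series": [
    [1,-0.015,0.02,0.3,0],
    [1,-0.015,0.02,0.6,0],
    [1,-0.015,0.02,0.85,0],
    [1,-0.015,0.02,0.85,0]
  ]
}}

```text
time_s: 22.08
position: [627.4, -67.9, 104.7]
orientation: [-0.003, 0.707, 0.707, -0.002]
force: [-1.3, 0.4, -0.1]
finger_gap: 1.0
```

>>> {"fn": "move_arm", "kwargs": {
  "series": [
    [1,0,0,0.3,0],
    [1,0,0,0.55,0],
    [1,0,0,0.75,0],
    [1,0,0,0.75,0],
    [0,0,0,0.75,0],
    [0,0,0,0.75,0],
    [0,0,0,0.75,0],
    [0,0,0,0.75,0],
    [0,0,0,0.75,0],
    [0,0,0,0.75,0],
    [0,0,0,0.75,0],
    [0,0,0,0.75,0]
  ]
}}

```text
time_s: 23.08
position: [630.7, -69.1, 35.8]
orientation: [0.001, 0.708, 0.707, 0.0]
force: [-2.4, 1.1, 11.9]
finger_gap: 0.313
```

Run:
```python
from h import *
s=sense();print(s["position"],s["orientation"],s["finger_gap"],s["force"])
p,d,c=look("w15");obj("short_obj_center",p,d,c)
```

```text
[630.69218068 -69.07560599  35.75338044] [6.54114143e-04 7.07506197e-01 7.06706682e-01 4.68241292e-04] 0.31318395310321556 [-2.37661891  1.09430205 11.87937631]
short_obj_center 0.84 [255. 253.] z 41.7 rect [630.1 -70.1  27.2  25.7] longdir 88.5 col [181. 179. 181.]
```

View pics/w15.png

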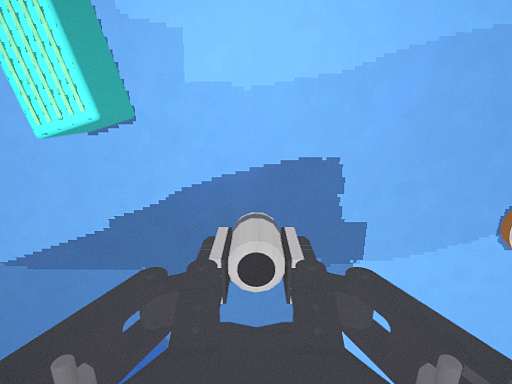

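>>> {"fn": "move_arm", "kwargs": {
  "series": [
    [0,0,0,-0.2,0],
    [0,0,0,-0.5,0],
    [0,0,0,-0.8,0],
    [0,-0.2,-0.1,-1,0],
    [0,-0.5,-0.26,-1,0],
    [0,-0.81,-0.43,-1,0],
    [0,-0.81,-0.43,-1,0]
  ]
}}

```text
time_s: 23.77
position: [583.8, -157.3, 134.9]
orientation: [0.001, 0.71, 0.704, -0.002]
force: [1.3, -1.4, -1.6]
finger_gap: 0.31
```

>>> {"fn": "move_arm", "kwargs": {
  "series": [
    [0,-0.27,-0.14,0,0],
    [0,-0.54,-0.28,0,0],
    [0,-0.81,-0.43,0,0],
    [0,-0.81,-0.43,0,0]
  ]
}}

```text
time_s: 24.1
position: [540.5, -237.1, 134.4]
orientation: [0.0, 0.71, 0.704, -0.002]
force: [0.8, -1.5, -1.5]
finger_gap: 0.313
```

>>> {"fn": "move_arm", "kwargs": {
  "series": [
    [0,-0.27,-0.14,0,0],
    [0,-0.54,-0.28,0,0],
    [0,-0.81,-0.43,0,0],
    [0,-0.81,-0.43,0,0]
  ]
}}

```text
time_s: 24.43
position: [497.2, -317.8, 134.4]
orientation: [0.0, 0.71, 0.704, -0.001]
force: [-1.0, -0.1, -0.5]
finger_gap: 0.311
```

>>> {"fn": "move_arm", "kwargs": {
  "series": [
    [0,-0.27,-0.14,0,0],
    [0,-0.54,-0.28,0,0],
    [0,-0.81,-0.42,0,0],
    [0,-0.81,-0.42,0,0],
    [0,-0.81,-0.42,0,0]
  ]
}}

```text
time_s: 24.85
position: [457.7, -394.3, 134.4]
orientation: [0.0, 0.709, 0.706, -0.0]
force: [0.8, 0.2, -1.1]
finger_gap: 0.309
```

Run:
```python
from h import *
s=sense();print(s["position"],s["orientation"],s["finger_gap"],s["force"])
p,d,c=look("w16");obj("short_obj_center",p,d,c);obj("round_pocket",p,d,c);obj("square_pocket",p,d,c)
dark("round",p,c,460,-315,14,38);dark("square",p,c,549,-316,14,47)
```

```text
[ 457.7255972  -394.33608617  134.42587973] [ 3.83314154e-05  7.08709350e-01  7.05500540e-01 -2.08524079e-04] 0.30913975171648816 [ 0.84409153  0.24028873 -1.05425407]
short_obj_center 0.96 [254. 252.] z 140.3 rect [ 457.1 -395.5   27.6   25.8] longdir 88.3 col [87. 85. 87.]
round_pocket 0.94 [232.  88.] z 15.5 rect [ 459.  -316.7   56.2   55.9] longdir 89.5 col [117. 111. 120.]
square_pocket 0.93 [395.  99.] z 15.6 rect [ 548.9 -317.4   62.    63.6] longdir -0.1 col [58. 56. 61.]
round 1023 circle [ 458.9 -316.9] 26.5 rect [ 459.1 -316.7   56.2   55.7   88. ]
square 2041 circle [ 547.9 -317.7] 33.4 rect [ 550.2 -317.4   61.9   69.1   89.9]
```

View pics/w16.png

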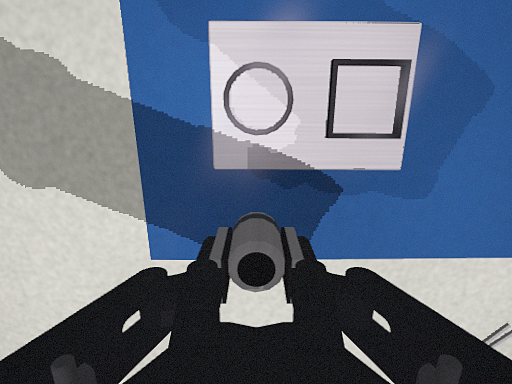

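>>> {"fn": "move_arm", "kwargs": {
  "series": [
    [0,0.27,0.02,0,0],
    [0,0.54,0.02,0,0],
    [0,0.78,0.02,0,0],
    [0,0.78,0.02,0.2,0],
    [0,0.78,0.02,0.5,0],
    [0,0.78,0.02,0.7,0],
    [0,0.78,0.02,0.7,0],
    [0,0.78,0.02,0.7,0]
  ]
}}

```text
time_s: 25.72
position: [460.9, -313.7, 64.1]
orientation: [-0.001, 0.707, 0.707, -0.0]
force: [-0.4, 0.6, -0.3]
finger_gap: 0.309
```

Run:
```python
from h import *
s=sense();print(s["position"],s["orientation"],s["finger_gap"],s["force"])
p,d,c=look("w17");obj("short_obj_center",p,d,c);obj("square_pocket",p,d,c)
```

```text
[ 460.93983795 -313.71758368   64.06827141] [-9.27973721e-04  7.06922139e-01  7.07290767e-01 -1.83279908e-06] 0.30924822803187113 [-0.37984755  0.57050997 -0.25374922]
short_obj_center 0.92 [257. 249.] z 70.0 rect [ 460.2 -314.    25.9   27.2] longdir -89.6 col [90. 89. 90.]
```

View pics/w17.png

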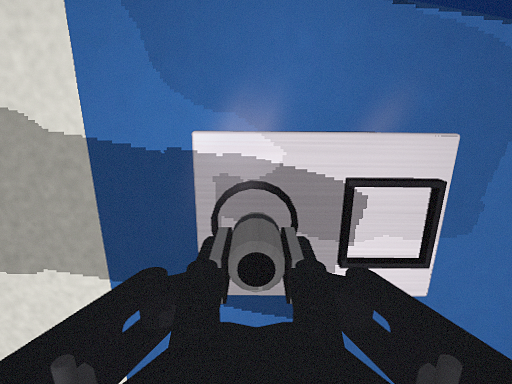

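>>> {"fn": "move_arm", "kwargs": {
  "series": [
    [0,-0.02,-0.01,0.1,0],
    [0,-0.02,-0.01,0.16,0],
    [0,-0.02,-0.01,0.19,0],
    [0,-0.02,-0.01,0.21,0],
    [0,-0.02,-0.01,0.21,0]
  ]
}}

```text
time_s: 26.28
position: [459.6, -316.7, 42.8]
orientation: [-0.0, 0.707, 0.707, -0.0]
force: [-0.2, -0.4, -0.9]
finger_gap: 0.311
```

>>> {"fn": "move_arm", "kwargs": {
  "series": [
    [0,0,0,0.01,0],
    [0,0,0,0.02,0],
    [0,0,0,0.02,0]
  ]
}}

```text
time_s: 26.53
position: [460.0, -316.9, 41.8]
orientation: [0.0, 0.707, 0.707, -0.0]
force: [-3.0, 0.1, 4.6]
finger_gap: 0.309
```

>>> {"fn": "move_arm", "kwargs": {
  "series": [
    [0.4,0,0,0,0],
    [0.5,0,0,0,0],
    [0.6,0,0,0,0],
    [0.6,0,0,0,0],
    [0.6,0,0,0,0],
    [0.6,0,0,-0.2,0],
    [0.6,0,0,-0.5,0],
    [0.6,0,0,-0.8,0],
    [0.6,0,0,-1,0],
    [0.6,0,0,-1,0]
  ]
}}

```text
time_s: 27.37
position: [461.6, -317.8, 145.4]
orientation: [0.003, 0.708, 0.707, 0.001]
force: [0.8, -0.7, -0.2]
finger_gap: 0.599
```

Run:
```python
from h import *
s=sense();print(s["position"],s["orientation"],s["finger_gap"],s["force"])
p,d,c=look("w18");obj("short_obj_center",p,d,c);obj("square_pocket",p,d,c);obj("round_pocket",p,d,c)
```

```text
[ 461.55268137 -317.84812781  145.44480199] [2.81912149e-03 7.07519650e-01 7.06687829e-01 5.57114991e-04] 0.5991882222424587 [ 0.81223966 -0.65343074 -0.24750399]
short_obj_center 0.88 [253. 193.] z 47.8 rect [ 458.6 -318.1   26.9   26.7] longdir 58.8 col [95. 94. 96.]
square_pocket 0.9 [374. 192.] z 15.5 rect [ 548.6 -317.4   62.6   63.4] longdir -0.3 col [34. 32. 37.]
round_pocket 0.96 [246. 160.] z 15.5 rect [ 458.6 -315.2   56.3   55.2] longdir 6.1 col [54. 51. 57.]
```

View pics/w18.png

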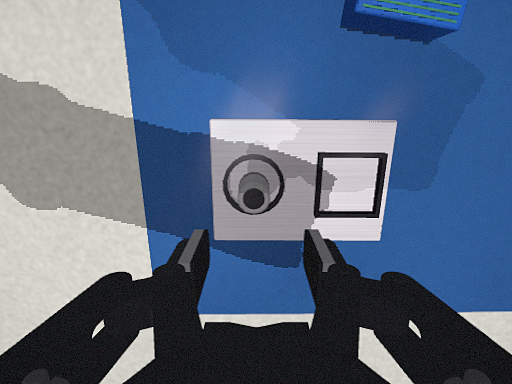

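>>> {"fn": "move_arm", "kwargs": {
  "series": [
    [1,0,0,-0.3,0],
    [1,0.3,0,-0.5,0],
    [1,0.6,0,-0.5,0],
    [1,0.9,0,-0.5,0],
    [1,1,0,-0.5,0],
    [1,1,0,-0.5,0]
  ]
}}

```text
time_s: 28.07
position: [459.7, -214.1, 190.5]
orientation: [-0.001, 0.706, 0.708, -0.0]
force: [0.2, 0.3, 0.8]
finger_gap: 1.0
```

>>> {"fn": "move_arm", "kwargs": {
  "series": [
    [1,0.35,0,0,0],
    [1,0.7,0,0,0],
    [1,1,0,0,0],
    [1,1,0,0,0]
  ]
}}

```text
time_s: 28.4
position: [460.0, -112.4, 190.7]
orientation: [-0.001, 0.706, 0.708, 0.0]
force: [0.9, 1.4, 1.1]
finger_gap: 0.999
```

>>> {"fn": "move_arm", "kwargs": {
  "series": [
    [1,0.35,0,0,0],
    [1,0.7,0,0,0],
    [1,1,0,0,0],
    [1,1,0,0,0]
  ]
}}

```text
time_s: 28.73
position: [460.2, -12.4, 190.9]
orientation: [-0.001, 0.706, 0.709, 0.0]
force: [-0.2, 1.1, 0.3]
finger_gap: 1.004
```

>>> {"fn": "move_arm", "kwargs": {
  "series": [
    [1,0.35,-0.08,0,0],
    [1,0.7,-0.16,0,0],
    [1,1,-0.25,0,0],
    [1,1,-0.25,0,0],
    [1,1,-0.25,0,0]
  ]
}}

```text
time_s: 29.15
position: [435.0, 83.8, 190.8]
orientation: [-0.0, 0.707, 0.708, -0.0]
force: [0.2, -1.9, 0.1]
finger_gap: 1.002
```

Run:
```python
from h import *
s=sense();print(s["position"],s["orientation"],s["finger_gap"],s["force"],s["q"].round(2))
p,d,c=look("w19");obj("eyepiece_center",p,d,c)
```

```text
[435.04088003  83.80152695 190.80433444] [-4.44347737e-04  7.06569931e-01  7.07643043e-01 -2.42983605e-04] 1.001985113526751 [ 0.2271138  -1.86044973  0.10860589] [ 0.28  0.18 -0.66  2.14  0.14  0.87 -0.47]
eyepiece_center 0.89 [254. 178.] z 52.0 rect [433.2  88.4  42.7  42.1] longdir 8.1 col [33. 38. 54.]
```

View pics/w19.png

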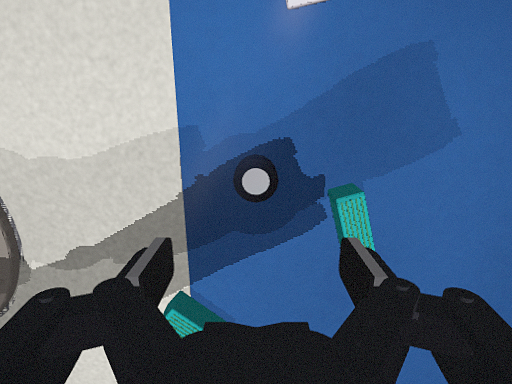

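>>> {"fn": "move_arm", "kwargs": {
  "series": [
    [1,0.04,-0.015,0.3,0],
    [1,0.04,-0.015,0.6,0],
    [1,0.04,-0.015,0.85,0],
    [1,0.04,-0.015,0.85,0]
  ]
}}

```text
time_s: 29.58
position: [431.8, 85.2, 102.5]
orientation: [-0.002, 0.708, 0.706, -0.002]
force: [-2.1, -0.8, -0.5]
finger_gap: 1.0
```

>>> {"fn": "move_arm", "kwargs": {
  "series": [
    [1,0,0,0.3,0],
    [1,0,0,0.55,0],
    [1,0,0,0.7,0],
    [1,0,0,0.7,0],
    [0,0,0,0.7,0],
    [0,0,0,0.7,0],
    [0,0,0,0.7,0],
    [0,0,0,0.7,0],
    [0,0,0,0.7,0],
    [0,0,0,0.7,0],
    [0,0,0,0.7,0]
  ]
}}

```text
time_s: 30.5
position: [434.6, 87.0, 37.8]
orientation: [0.001, 0.708, 0.707, 0.001]
force: [-2.3, -1.7, 16.2]
finger_gap: 0.505
```

Run:
```python
from h import *
s=sense();print(s["position"],s["orientation"],s["finger_gap"],s["force"])
p,d,c=look("w20");obj("eyepiece_center",p,d,c)
```

```text
[434.62360402  87.03832502  37.78683694] [9.20249903e-04 7.07614878e-01 7.06597375e-01 6.98355378e-04] 0.5054085015663614 [-2.27505579 -1.7275668  16.23960859]
eyepiece_center 0.65 [255. 263.] z 51.9 rect [433.6  88.3  42.5  43.8] longdir -87.4 col [25. 25. 27.]
```

View pics/w20.png

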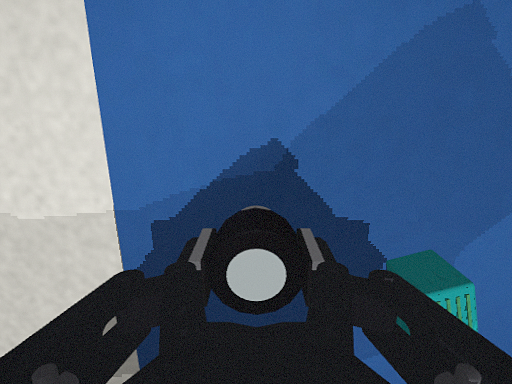

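>>> {"fn": "move_arm", "kwargs": {
  "series": [
    [0,0,0,-0.2,0],
    [0,0,0,-0.5,0],
    [0,0,0,-0.8,0],
    [0,-0.2,0.06,-1,0],
    [0,-0.5,0.14,-1,0],
    [0,-0.8,0.23,-1,0],
    [0,-1,0.29,-1,0],
    [0,-1,0.29,-1,0]
  ]
}}

```text
time_s: 31.27
position: [463.6, -17.3, 137.2]
orientation: [0.001, 0.709, 0.705, 0.0]
force: [-0.6, -0.2, -0.9]
finger_gap: 0.507
```

>>> {"fn": "move_arm", "kwargs": {
  "series": [
    [0,-0.3,0.09,0,0],
    [0,-0.6,0.18,0,0],
    [0,-0.9,0.26,0,0],
    [0,-1,0.29,0,0],
    [0,-1,0.29,0,0]
  ]
}}

```text
time_s: 31.68
position: [491.9, -115.6, 136.9]
orientation: [0.0, 0.709, 0.705, 0.0]
force: [-1.1, 0.5, -0.7]
finger_gap: 0.505
```

>>> {"fn": "move_arm", "kwargs": {
  "series": [
    [0,-0.3,0.09,0,0],
    [0,-0.6,0.18,0,0],
    [0,-0.9,0.26,0,0],
    [0,-1,0.29,0,0],
    [0,-1,0.29,0,0]
  ]
}}

```text
time_s: 32.1
position: [520.7, -214.7, 136.6]
orientation: [0.0, 0.708, 0.706, 0.0]
force: [-1.2, 0.6, -1.2]
finger_gap: 0.504
```

>>> {"fn": "move_arm", "kwargs": {
  "series": [
    [0,-0.3,0.09,0,0],
    [0,-0.6,0.18,0,0],
    [0,-0.9,0.26,0,0],
    [0,-1,0.28,0,0],
    [0,-1,0.28,0,0],
    [0,-1,0.28,0,0]
  ]
}}

```text
time_s: 32.6
position: [548.4, -311.2, 136.4]
orientation: [-0.0, 0.707, 0.707, 0.0]
force: [-0.4, 1.3, -0.2]
finger_gap: 0.505
```

Run:
```python
from h import *
s=sense();print(s["position"],s["orientation"],s["finger_gap"],s["force"])
p,d,c=look("w21");obj("eyepiece_center",p,d,c);obj("square_pocket",p,d,c);obj("short_obj_center",p,d,c)
```

```text
[ 548.35990681 -311.19774719  136.39491212] [-3.99835453e-04  7.07209646e-01  7.07003684e-01  3.83443264e-04] 0.5045841785025852 [-0.38273222  1.28491991 -0.18484921]
eyepiece_center 0.97 [257. 263.] z 150.3 rect [ 547.5 -310.    41.8   43.4] longdir -81.9 col [27. 26. 28.]
square_pocket 0.94 [254. 167.] z 15.6 rect [ 548.5 -313.    53.8   62. ] longdir -0.7 col [54. 50. 56.]
short_obj_center 0.73 [152. 203.] z 47.7 rect [ 459.9 -318.2   27.    27.4] longdir -88.4 col [89. 88. 89.]
```

View pics/w21.png

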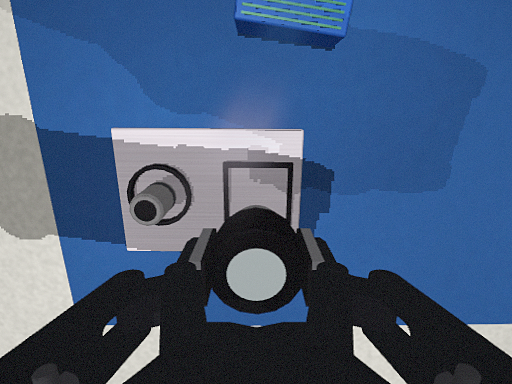

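>>> {"fn": "move_arm", "kwargs": {
  "series": [
    [0,-0.07,0.01,0.1,0],
    [0,-0.07,0.01,0.4,0],
    [0,-0.07,0.01,0.65,0],
    [0,-0.07,0.01,0.8,0],
    [0,-0.07,0.01,0.88,0],
    [0,-0.07,0.01,0.91,0],
    [0,-0.07,0.01,0.91,0],
    [0,-0.07,0.01,0.91,0]
  ]
}}

```text
time_s: 33.47
position: [550.0, -320.1, 46.2]
orientation: [0.001, 0.707, 0.707, 0.0]
force: [-0.3, -0.5, -0.7]
finger_gap: 0.506
```

>>> {"fn": "move_arm", "kwargs": {
  "series": [
    [0,0,0,0.01,0],
    [0,0,0,0.015,0],
    [0,0,0,0.015,0]
  ]
}}

```text
time_s: 33.72
position: [549.5, -320.1, 44.4]
orientation: [0.0, 0.708, 0.707, 0.0]
force: [-0.3, 0.1, -1.2]
finger_gap: 0.503
```

Run:
```python
from h import *
s=sense();print(s["position"],s["orientation"],s["finger_gap"],s["force"])
p,d,c=look("w22");obj("eyepiece_center",p,d,c)
```

```text
[ 549.5306742  -320.14861731   44.36922547] [4.15592398e-04 7.07500809e-01 7.06712403e-01 1.08841183e-04] 0.5030271229249199 [-0.25626308  0.10484548 -1.19017478]
eyepiece_center 0.97 [257. 261.] z 58.3 rect [ 548.8 -318.9   42.5   43.3] longdir -57.0 col [28. 28. 30.]
```

View pics/w22.png

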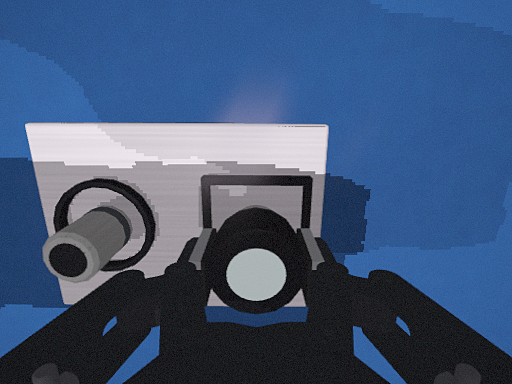

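Eyepiece sits over the middle of the square frame, top at 58 mm (should be about 57.5 with the camera's bias). I'll lower the last millimetre, then release.

>>> {"fn": "move_arm", "kwargs": {
  "series": [
    [0,0,0,0.005,0],
    [0,0,0,0.01,0],
    [0,0,0,0.01,0]
  ]
}}

```text
time_s: 34.07
position: [549.5, -320.1, 43.9]
orientation: [0.0, 0.707, 0.707, -0.0]
force: [-5.0, 2.3, 15.6]
finger_gap: 0.501
```

>>> {"fn": "move_arm", "kwargs": {
  "series": [
    [0.6,0,0,0,0],
    [0.7,0,0,0,0],
    [0.8,0,0,0,0],
    [0.8,0,0,0,0],
    [0.8,0,0,0,0],
    [0.8,0,0,-0.2,0],
    [0.8,0,0,-0.5,0],
    [0.8,0,0,-0.8,0],
    [0.8,0,0,-1,0],
    [0.8,0,0,-1,0]
  ]
}}

```text
time_s: 34.9
position: [551.2, -320.8, 147.3]
orientation: [0.003, 0.708, 0.707, 0.001]
force: [0.9, 0.0, 0.5]
finger_gap: 0.8
```

>>> {"fn": "move_arm", "kwargs": {
  "series": [
    [1,0,0,-0.3,0],
    [1,0,0,-0.6,0],
    [1,0,0,-0.6,0],
    [1,0,0,-0.6,0]
  ]
}}

```text
time_s: 35.23
position: [550.0, -320.3, 204.2]
orientation: [0.001, 0.708, 0.707, 0.0]
force: [-0.4, 0.6, -0.4]
finger_gap: 1.004
```

Run:
```python
from h import *
s=sense();print(s["time_s"],s["position"],s["finger_gap"],s["force"])
p,d,c=look("w23");obj("eyepiece_center",p,d,c);obj("short_obj_center",p,d,c);obj("square_pocket",p,d,c);obj("round_pocket",p,d,c)
for n in("top","scene"):
    p,d=cams.capture(n);cv2.imwrite(f"pics/{n}23.png",p[:,:,::-1])
```

```text
35.2333 [ 549.98136898 -320.32862629  204.24336149] 1.0041384984161146 [-0.4339378   0.60489644 -0.36632266]
eyepiece_center 0.97 [254. 180.] z 58.1 rect [ 548.1 -319.    42.8   42.6] longdir 58.3 col [73. 70. 77.]
short_obj_center 0.89 [172. 172.] z 47.8 rect [ 460.2 -318.2   26.5   26.8] longdir -64.2 col [89. 88. 90.]
square_pocket 0.82 [263. 146.] z 15.6 rect [ 548.4 -317.1   61.8   62.1] longdir -0.3 col [78. 76. 84.]
round_pocket 0.79 [189. 154.] z 15.4 rect [ 460.1 -315.6   55.4   56.7] longdir -44.2 col [46. 44. 48.]
round_pocket 0.67 [253. 180.] z 58.1 rect [ 548.2 -318.9   42.8   42.3] longdir 10.5 col [73. 70. 77.]
```

View pics/w23.png

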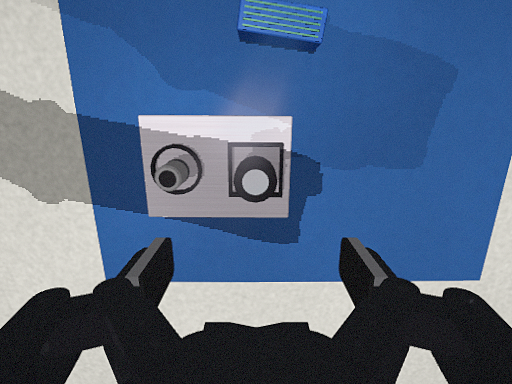

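View pics/scene23.png

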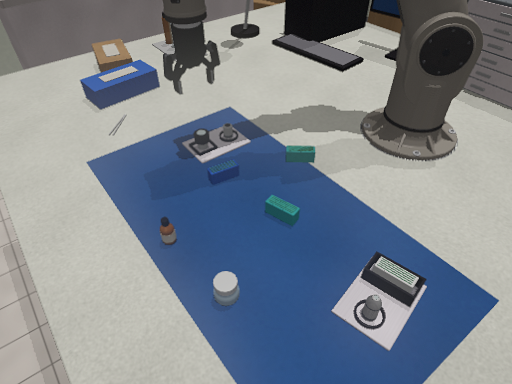

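View pics/top23.png

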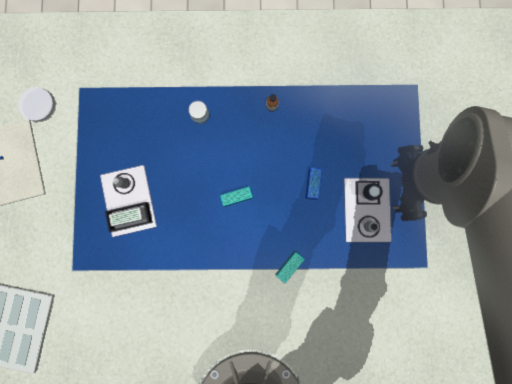

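The pictures show everything in place: the pack in the well (scene 395,272), the long objective upright in the nest (371,306), the short objective and eyepiece in the tray, and the bottle and jar unmoved. Handing in.

Run:
```python
from bench import arm
print(arm.sign_off())
```

```text
the job is handed in; nothing more can be done
None
```

Both kits are made up and the job was handed in at about 35 s; no verdict was reported. I put the slide pack in the well and pressed it to its stop, then stood the long objective in the nest. After that the short objective went into the round pocket and the eyepiece into the square pocket.

What the last wrist-camera measurements showed:

| Part | Off-centre | Top height | Should be |
|---|---|---|---|
| Slide pack | about 1 mm | 49.9 mm (bench) | 48 mm |
| Long objective | under 1 mm | 69.1 mm | 68 mm |
| Short objective | about 2.5 mm | 47.8 mm | 46 mm |
| Eyepiece | about 2 mm | 58.1 mm | 56 mm |

- **Heights:** they all read 1 to 2 mm high. The well rim and the empty pocket frames read about 1.5 mm high too, so I took this as camera bias. The pack and long objective figures date from just after each was set. At the end I only looked over the caddy by eye in the scene and top pictures.
- **Camera disagreement:** the fixed cameras placed the pockets up to about 8 mm away from where the wrist camera did, so I used the wrist readings up close.
- **Pressing force:** the wrist read 44 N for a moment as the fingers bottomed the pack out. That was fingertip contact, with the wrist limit at 120 N. I took the 40 N limit to apply to the arm and gripper body, not the fingertips.
- **Bystanders:** the bottle and jar looked unmoved in the final top and scene pictures.

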